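# Put the loop tool away in the blue drawer behind the fox

## Task

The fired-clay fox is standing in the way of the blue unit's top drawer: first pick it up and stand it gently, upright, on the ware board beside the bowl. Then pull the blue top drawer all the way out to its stop, lay the loop tool flat and crosswise in the empty rear compartment, behind the divider, and push the drawer fully home again. Do not shove the fox with the drawer or tip it over, and leave the yellow unit and everything else where they are.

Things in the scene. Friction and masses are not known exactly. Their poses are not given: they have to be found in the camera images.
- blue_unit_drawer0 (a joint): Opening in m of the top drawer of the blue unit: a fixed blue chest of two drawers, 250 deep x 200 wide x 124 mm high, its fronts towards the robot, standing left or right, turned by up to 5 degrees. 0 = fully home, 0.185 = at its stop; grows along the handle's -x. Starts home or up to 15 mm ajar; about 1 N of friction and light damping; stays where left.
- ware_board: Fixed plank board, 180 (x) x 190 (y) x 14 mm thick, on the table in front of the yellow unit. Origin: centre of its underside.
- bowl: Loose terracotta bowl, rim 80 mm across, 45 mm high, standing on the ware board off to its +y side. Origin: centre of its underside. Bystander.
- yellow_unit_drawer0 (a joint): Opening in m of the top drawer of the yellow unit, a chest like the blue one but yellow, on the other side. 0 = shut, and to stay shut.
- yellow_unit_drawer0_handle (a point): Centre of the yellow top drawer's bar handle, 91 mm above the table, placed as on the blue one; axes as the yellow unit's. Not to be used.
- glaze_jar: Loose blue glaze jar, 50 mm across, 85 mm high, standing between the two units near their fronts. Origin: centre of its underside. Bystander.
- brush_pot: Loose white pot of brushes, 64 mm across, brushes up to 170 mm high, far out on the side where the loop tool is not. Origin: centre of its underside. Bystander.
- bird: Loose terracotta bird, 64 mm across, 78 mm high, standing on top of the yellow unit. Origin: centre of its underside. Bystander.
- slip_tin: Loose tin, 60 mm across, 70 mm high, standing on top of the blue unit. Origin: centre of its underside. Bystander.
- rear_place (a point): Point on the floor of the top blue drawer's empty rear compartment, moving with it; axes as the unit's; on its centre line, 45 mm behind the divider, 176.5 mm behind (+x of) the handle bar, 72 mm above the table. Compartment 129 (x) x 158 mm (y); divider 24 mm high, other walls 30 mm. With the drawer at its stop the unit's top covers all from 58 mm behind this point.
- blue_unit_drawer0_handle (a point): Centre of the top blue drawer's bar handle, moving with it; axes as the unit's. Level steel bar along y, 11 mm thick, 100 mm long, its axis 35 mm out from the front, 91 mm above the table, 33 mm below the unit's top, free from above; 8 mm stems at y = +-43 mm.
- fox: Loose seated terracotta fox, 109 mm high, about 0.22 kg. Origin: underside centre; z up, +x where the muzzle points. Base 60 mm across, straight round torso 52 mm across from 16 to 60 mm high (grip there), head 38 mm across, muzzle at 77 mm height reaching 40 mm out. Legs and tail low, no obstacle. Starts 110-165 mm before the blue fronts, up to 45 mm off centre, any yaw.
- loop_tool: Loose clay loop tool, 140 mm long, flat on the table far left or right, about 0.06 kg. Origin: middle of its length, underside; x along it to the loop, z up. Wooden handle 20 mm wide, 12 mm thick from x = -70 to +20 mm, brass ferrule to +36, steel wire loop 29 mm wide to +70. Centre of mass near x = -17 mm.

How it is judged:
On the way, in this order (a step that is already met when the one before it is completed fails the run):
1. the fox stands upright on the ware board, let go, with the blue drawer not yet opened (x of fox in the frame of ware_board between -0.075 and 0.075 m and y of fox in the frame of ware_board between -0.08 and 0.08 m and z of fox in the frame of ware_board between 0.008 and 0.02 m and angle between fox's own z axis and vertical below 0.12 rad and contact force between the fingers and fox below 0.1 N and value of joint blue_unit_drawer0 below 0.04 m), for 0.2 s.
2. the blue top drawer is out to its stop (value of joint blue_unit_drawer0 above 0.177 m), for 0.2 s.
3. the loop tool lies flat in the rear compartment of the open drawer, let go (x of loop_tool in the frame of rear_place between -0.042 and 0.08 m and y of loop_tool in the frame of rear_place between -0.03 and 0.03 m and z of loop_tool in the frame of rear_place between -0.006 and 0.02 m and angle between loop_tool's own x axis and vertical between 1.42 and 1.72 rad and contact force between the fingers and loop_tool below 0.1 N and value of joint blue_unit_drawer0 above 0.12 m), for 0.2 s.
At the end, for the whole second after the job is handed in: Blue top drawer home (8 mm); loop tool flat, crosswise within 34 deg, in its rear compartment; fox at rest, upright (7 deg), on the ware board, centre within 75 mm (x), 80 mm (y) of the board's; yellow drawer shut (10 mm); bystanders within 30 mm of their starts (value of joint blue_unit_drawer0 below 0.008 m and x of loop_tool in the frame of rear_place between -0.042 and 0.08 m and y of loop_tool in the frame of rear_place between -0.03 and 0.03 m and z of loop_tool in the frame of rear_place between -0.006 and 0.02 m and angle between loop_tool's own x axis and vertical between 1.42 and 1.72 rad and x of fox in the frame of ware_board between -0.075 and 0.075 m and y of fox in the frame of ware_board between -0.08 and 0.08 m and z of fox in the frame of ware_board between 0.008 and 0.02 m and angle between fox's own z axis and vertical below 0.12 rad and angle between the x axis of loop_tool and the y axis of rear_place, either way round below 0.6 rad and linear speed of each of fox, loop_tool below 0.02 m/s and value of joint yellow_unit_drawer0 below 0.01 m and distance of each of bowl, glaze_jar, brush_pot, bird, slip_tin from where it was at the start of the episode below 0.03 m); the robot touches nothing.
It fails at once if the blue drawer is opened more than 50 mm while the fox is not on the ware board (value of joint blue_unit_drawer0 above 0.05 m and not (x of fox in the frame of ware_board between -0.075 and 0.075 m and y of fox in the frame of ware_board between -0.08 and 0.08 m)).
It fails at once if the fox is tipped over (angle between fox's own z axis and vertical above 0.5 rad).
It fails at once if the fox is dropped or pressed hard on the ware board (over 40 N) (contact force between fox and ware_board above 40 N).
It fails at once if the yellow drawer is pulled open (value of joint yellow_unit_drawer0 above 0.03 m).
It fails at once if the bowl, glaze jar, brush pot, bird or tin is moved by more than 30 mm (distance of any of bowl, glaze_jar, brush_pot, bird, slip_tin from where it was at the start of the episode above 0.03 m).
It also fails if it takes over 72 s, if anything falls off the work surface, if the arm or the gripper's body presses on something with over 40 N, if the wrist force passes 120 N, or if a joint passes its speed limit or range.

## Robot

A 7-joint arm with a two-finger parallel gripper is mounted at the origin on the work surface. World frame = base frame: x ahead of the robot, y to its left, z up, the work surface at z = 0. Lengths are in m, angles in rad, forces in N, time in s.
With the tool pointing down it reaches from about 0.35 to 0.9 m from the base axis. Payload 19.9 kg.
Tool frame: the origin (TCP) lies midway between the tips of the shut fingers; the grasp point (between the pads) lies 19 mm behind it (r.grip_depth is the distance from the TCP to the grasp point, in m); z points along the fingers, y is the line along which they close (so a half turn about z gives the same grasp; the last joint's range is limited). The gripper opens to 85 mm and grips with 20 to 120 N. Pads are 22 mm wide; open, the fingers measure 114 mm over their backs; the gripper's body (76 mm by 85 mm) begins 54 mm behind the grasp point. The pads swing forward as they close: fully open they stand 13 mm farther back than shut.
Start: joints at [1.163, 0.417, -0.01, 1.614, 0.005, 1.111, -0.053], TCP at [0.224, -0.583, 0.231] pointing down, gripper open.
Joint ranges: [-2.81, 2.81], [-0.39, 2.02], [-1.27, 1.25], [0.06, 2.57], [-1.19, 4.33], [0.19, 2], [-2.82, 2.82]. Speed limits (rad/s): [1.89, 1.89, 2.39, 2.39, 3.01, 3.01, 3.01].

## Interface

Orientations are given as [roll, pitch, yaw] about the fixed x, y, z axes, in that order (R = Rz(yaw) Ry(pitch) Rx(roll)).
In Python, from bench import r gives the robot as it stands.
- The arm moves only by the tool move_arm, never from a script. Its argument "increments" is a list of rows, each an object with "linear": the shift along the world's x, y, z in cm, a list of three; "twist": the turn, a rotation vector about the world's x, y, z in degrees, a list of three. A call has 1 to 10 rows; each row shifts and turns the commanded pose from where the row before left it; what a row does not reach is not made up. A row lasts 1/10 s, in which the tool goes at most 50 mm and 8.59 degrees, less where a joint would pass 70% of its speed; a pose out of reach is approached as far as the arm can. A call is refused whole if a number of a shift passes 5 or a number of a turn 8.59, either way. A call with a gripper value outside its range is refused whole. "fingers" is the finger opening in cm, from 0 to 8.54, set as the call begins (left out, the last holds). The fingers move at their own pace and stop on an object; "force" is the grip in N (left out, the last holds). Time passes only in rows, so rows that do not move let the fingers close. It gives the time, the measured TCP pose, the force, the opening and the grip force at its end, in the units of the state.
- r.get_obs(): the state, without advancing time (a new reading comes with each control period).
- r.camera(name): name is "side" or "top" or "wrist"; returns the picture (420x560x3 uint8, blue, green, red); there is no depth.
- r.calibration(name): a dict with "fx", "fy", "cx", "cy" (pixels), "R" (3x3) and "t" (3): a world point X has camera coordinates R X + t. Camera axes: x right, y down, z forward; pixel columns grow to the right and rows downward; lengths in m; the calibration is good to about 2 mm. A picture is of the moment at which its call begins: read the wrist's pose just before it. calibration takes no time and is no camera call; for the wrist camera it gives the pose at the moment of the call.
- r.job_done(): hands the job in; it is judged then, once.
Trained networks look in the newest picture that a camera, given by its name, has taken for a name from the list of things; names that differ only in an ending like _2 or _b are one class to them, and where a whole thing is asked for, a point or a joint stands for the part that bears it (a point fixed in the world has none). Each returns a list of dicts, best first, with "confidence" (0 to 1); they miss things now and then, are a little off and sometimes report something else, mostly with a low value. They report only what shows in the picture. A call takes as long as a camera call.
- r.find_in(name, camera): "location" ([column, row] in pixels, amid what is visible of it).
The state is a dict: "clock": time; "joint_positions": joint angles; "joint_velocities": joint speeds; "joint_efforts": joint torques, N m; "ee_pos": TCP position; "eef_rot": TCP orientation; "ft_force": force on the tool from outside, world axes, zero at the start; "torque": the same for the moment, N m; "opening": finger opening in m; "grip_force": force on a finger pad.
Only numpy, scipy, OpenCV 4.12 (cv2) and the standard library are available. Lean on these libraries where they do the work, as an engineer would, in place of code of your own. Each camera call takes 0.05 s, during which the arm holds its last target. There are 200 camera calls.

## Working session

There is one attempt and no reset: what is moved stays moved. The work goes in short steps, Python scripts to look and compute and a tool call to move; the robot and the scene stay as the last step left them, time stands still between calls to the robot, and variables do not carry over. Pictures are saved under pics/ and viewed, at most 10 in all, crops included, and the job is handed in when it is done.

Besides the shell and the picture viewer there is one more tool, called after "Request:" in YAML: its name, and indented under it one key for each argument. move_arm: Moves the arm, as the interface text tells. Its arguments: {"type":"object","properties":{"increments":{"type":"array","items":{"type":"object","properties":{"linear":{"type":"array","items":{"type":"number"}},"twist":{"type":"array","items":{"type":"number"}}}}},"fingers":{"type":"number"},"force":{"type":"number"}},"required":["increments"]}

```bash
mkdir -p pics; cat > h.py <<'E'
import numpy as np,cv2
from bench import r
def ray(cam,px,cal=None):
    c=cal or r.calibration(cam);R=np.array(c["R"]);t=np.array(c["t"])
    d=R.T@np.array([(px[0]-c["cx"])/c["fx"],(px[1]-c["cy"])/c["fy"],1.]);return -R.T@t,d
def at(cam,px,z,cal=None):
    o,d=ray(cam,px,cal);return (o+d*(z-o[2])/d[2])
def proj(cam,X,cal=None):
    c=cal or r.calibration(cam);p=np.array(c["R"])@np.array(X)+np.array(c["t"]);return np.array([c["fx"]*p[0]/p[2]+c["cx"],c["fy"]*p[1]/p[2]+c["cy"]])
def tri(a,pa,b,pb):
    (o1,d1),(o2,d2)=ray(a,pa),ray(b,pb);s=np.linalg.lstsq(np.c_[d1,-d2],o2-o1,rcond=None)[0]
    p,q=o1+d1*s[0],o2+d2*s[1];return (p+q)/2,np.linalg.norm(p-q)
E
python3 - <<'E'
from h import *
np.set_printoptions(precision=3,suppress=True)
for c in("top","side"):
    im=r.camera(c);cv2.imwrite(f"pics/{c}0.png",im)
    k=r.calibration(c);print(c,k["fx"],"pos",-np.array(k["R"]).T@np.array(k["t"]))
    for n in["fox","ware_board","bowl","blue_unit_drawer0_handle","yellow_unit_drawer0_handle","glaze_jar","brush_pot","bird","slip_tin","loop_tool"]:
        print(n,[(np.round(f["location"],1).tolist(),round(f["confidence"],2)) for f in r.find_in(n,c)[:3]])
E
```

```text
top 393.76294018577545 pos [0.391 0.004 1.145]
fox [([202.4, 259.9], 0.94)]
ware_board [([337.6, 266.7], 0.81), ([212.6, 152.7], 0.61)]
bowl [([320.9, 255.8], 0.66)]
blue_unit_drawer0_handle [([210.8, 206.0], 0.6)]
yellow_unit_drawer0_handle [([342.3, 205.2], 0.83)]
glaze_jar [([342.5, 205.0], 0.63), ([278.5, 224.6], 0.6)]
brush_pot [([421.3, 275.1], 0.76)]
bird [([361.4, 160.5], 0.96)]
slip_tin [([211.7, 152.9], 0.81), ([338.9, 270.4], 0.55)]
loop_tool [([139.5, 255.2], 0.69)]
side 444.77593646018613 pos [0.031 0.809 0.955]
fox [([274.6, 152.9], 0.66), ([262.5, 292.1], 0.6)]
ware_board [([341.4, 225.5], 0.7), ([230.4, 250.9], 0.45)]
bowl [([324.9, 217.6], 0.66)]
blue_unit_drawer0_handle [([227.9, 250.1], 0.95), ([275.3, 232.0], 0.16)]
yellow_unit_drawer0_handle [([298.0, 187.1], 0.7), ([229.3, 254.4], 0.35)]
glaze_jar [([278.9, 231.7], 0.9)]
brush_pot [([373.5, 182.1], 0.9)]
bird [([276.6, 153.3], 0.65), ([343.1, 225.6], 0.44)]
slip_tin [([196.5, 211.3], 0.94), ([222.8, 355.1], 0.66)]
loop_tool [([223.9, 355.9], 0.55)]
```

View pics/top0.png

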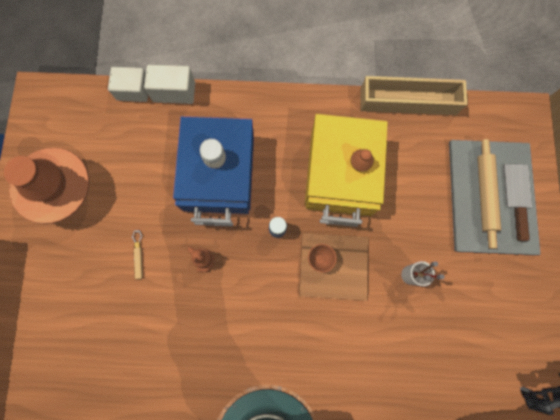

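View pics/side0.png

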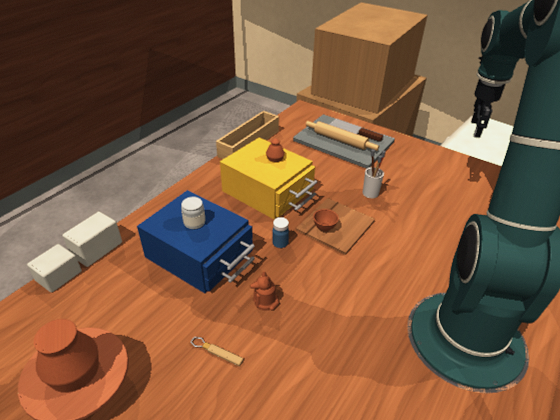

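Top view: blue unit at ~(215,165) with its handle at ~(212,220), fox ~(202,260), loop tool ~(138,255) with the loop pointing up (+x), board ~(335,267), bowl ~(323,257), jar ~(278,227). The side view agrees, with the fox at ~(264,292) and the tool at ~(218,352). The arm is parked at the right.

```bash
python3 - <<'E'
from h import *
np.set_printoptions(precision=4,suppress=True)
for n,a,b in[("fox",(202.4,259.9),(262.5,292.1)),("bowl",(320.9,255.8),(324.9,217.6)),("jar",(278.5,224.6),(278.9,231.7)),("pot",(421.3,275.1),(373.5,182.1)),("bird",(361.4,160.5),(276.6,153.3)),("tin",(211.7,152.9),(196.5,211.3)),("tool",(139.5,255.2),(222.8,355.1)),("hb",(211,212),(228,250)),("hy",(342.3,205.2),(298,187.1))]:
    print(n,*tri("top",a,"side",b))
im=cv2.imread("pics/top0.png");hsv=cv2.cvtColor(im,cv2.COLOR_BGR2HSV)
def quad(m,z,name):
    m=cv2.morphologyEx(m.astype(np.uint8)*255,cv2.MORPH_OPEN,np.ones((3,3)))
    c=max(cv2.findContours(m,0,2)[0],key=cv2.contourArea);c=cv2.convexHull(c)
    q=cv2.approxPolyDP(c,4,True)[:,0];print(name,cv2.contourArea(c),q.tolist())
    for p in q: print("  ",at("top",p,z))
H,S,V=hsv[...,0],hsv[...,1],hsv[...,2]
quad((abs(H.astype(int)-110)<15)&(S>150)&(V>60),.124,"blue");quad((abs(H.astype(int)-27)<6)&(S>180)&(V>140),.124,"yellow")
print("board corners",[at("top",p,.014) for p in[(302,235),(369,235),(367,299),(300,297)]])
print("tool ends",at("top",(138,232),.006),at("top",(138,279),.006))
big=np.hstack([cv2.resize(im[190:300,165:265],None,fx=4,fy=4,interpolation=cv2.INTER_CUBIC),cv2.resize(im[190:300,285:385],None,fx=4,fy=4,interpolation=cv2.INTER_CUBIC)])
cv2.imwrite("pics/crop1.png",big)
E
```

```text
fox [0.4767 0.2038 0.0337] 0.014738785993391698
bowl [ 0.4938 -0.13    0.0516] 0.0015087950114485438
jar [ 0.5803 -0.0086  0.0357] 0.0016470901396651327
pot [ 0.4574 -0.4111  0.0352] 0.006048148898617946
bird [ 0.7438 -0.2226  0.1416] 0.002267372068747674
tin [0.7362 0.173  0.1654] 0.007690475965312188
tool [ 0.4742  0.3909 -0.0133] 0.01089498230372102
hb [0.6052 0.1816 0.0948] 0.020247906980989733
hy [ 0.6328 -0.1851  0.074 ] 0.0059951535391547794
blue 42.0 [[228, 122], [221, 126], [222, 120]]
   [0.8467 0.1437 0.124 ]
   [0.8339 0.1623 0.124 ]
   [0.8518 0.1608 0.124 ]Traceback (most recent call last):
  File "<stdin>", line 12, in <module>
  File "<stdin>", line 8, in quad
ValueError: max() iterable argument is empty
```

```bash
python3 - <<'E'
from h import *
np.set_printoptions(precision=4,suppress=True)
im=cv2.imread("pics/top0.png");hsv=cv2.cvtColor(im,cv2.COLOR_BGR2HSV).astype(int)
print("blue",hsv[180,230],"yellow",hsv[135,330],"yfront",hsv[208,330])
def quad(ref,z,name):
    d=hsv-ref;m=((abs(d[...,0])<8)&(abs(d[...,1])<60)&(abs(d[...,2])<35)).astype(np.uint8)*255
    m=cv2.morphologyEx(m,cv2.MORPH_OPEN,np.ones((3,3)))
    c=cv2.convexHull(max(cv2.findContours(m,0,2)[0],key=cv2.contourArea))
    q=cv2.approxPolyDP(c,4,True)[:,0];print(name,cv2.contourArea(c),q.tolist())
    for p in q: print("  ",at("top",p,z))
quad(hsv[180,230],.124,"blue");quad(hsv[135,330],.124,"yellow")
print("board corners",[at("top",p,.014) for p in[(302,235),(369,235),(367,299),(300,297)]])
print("tool ends",at("top",(138,232),.006),at("top",(138,279),.006))
big=np.hstack([cv2.resize(im[190:300,165:265],None,fx=4,fy=4,interpolation=cv2.INTER_CUBIC),cv2.resize(im[190:300,285:385],None,fx=4,fy=4,interpolation=cv2.INTER_CUBIC)])
cv2.imwrite("pics/crop1.png",big)
E
```

```text
blue [108 147 134] yellow [ 25 172 221] yfront [ 21 162 120]
blue 6343.0 [[181, 118], [250, 120], [245, 207], [176, 203]]
   [0.8526 0.275  0.124 ]
   [0.8554 0.0831 0.124 ]
   [0.6078 0.0827 0.124 ]
   [0.6106 0.2663 0.124 ]
yellow 6043.0 [[316, 114], [387, 122], [381, 202], [309, 194]]
   [ 0.8816 -0.0998  0.124 ]
   [ 0.8667 -0.2976  0.124 ]
   [ 0.6375 -0.2781  0.124 ]
   [ 0.6509 -0.086   0.124 ]
board corners [array([ 0.5557, -0.0785,  0.014 ]), array([ 0.5643, -0.2725,  0.014 ]), array([ 0.3829, -0.2658,  0.014 ]), array([ 0.3802, -0.0778,  0.014 ])]
tool ends [0.5446 0.3991 0.006 ] [0.4101 0.3838 0.006 ]
```

View pics/crop1.png

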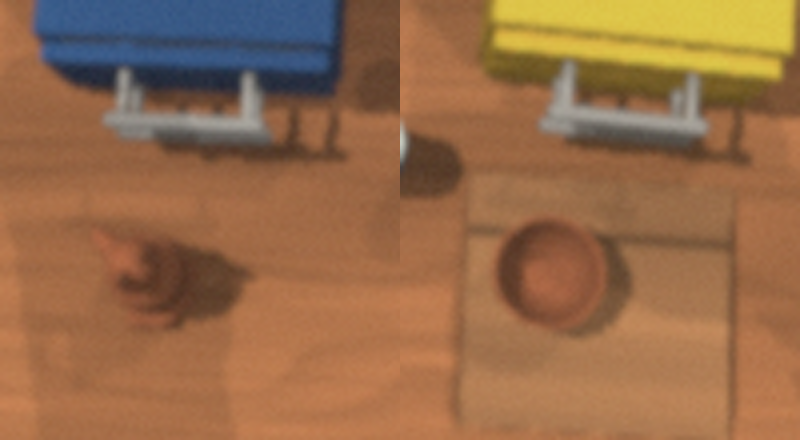

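The fox's torso is near crop (150,280), which is full-image ~(202.5,260), and its muzzle points up-left (about +45° yaw). The bowl rim's centre is at crop (550,272), and the blue bar runs from crop (105,120) to (270,133). Next I'll move the arm above the fox for a closer wrist view.

Request:
move_arm:
  increments:
    - {"linear": [1, 4, 1]}
    - {"linear": [1.5, 4.5, 1]}
    - {"linear": [1.5, 4.5, 1]}
    - {"linear": [1.5, 4.5, 1]}
    - {"linear": [1.5, 4.5, 1]}
    - {"linear": [1.5, 4.5, 1]}
    - {"linear": [1.5, 4.5, 0]}
    - {"linear": [1.5, 4.5, 0]}
    - {"linear": [1.5, 4.5, 0]}
    - {"linear": [1.5, 4.5, 0]}
  fingers: 8.5
  force: 30

```text
schema error: expected keys linear, twist
```

Request:
move_arm:
  increments:
    - {"linear": [1.5, 4.5, 0]}
    - {"linear": [1.5, 4.5, 0]}
    - {"linear": [1.5, 4.5, 0]}
    - {"linear": [1.5, 4.5, 0]}
    - {"linear": [1, 4.5, 0]}
    - {"linear": [0.5, 4.5, 0]}
    - {"linear": [0, 4, 0]}
    - {"linear": [0, 2, 0]}
    - {"linear": [0, 0, 0]}
    - {"linear": [0, 0, 0]}

```text
schema error: expected keys linear, twist
```

```bash
python3 - <<'E'
from h import *
import json
np.set_printoptions(precision=4,suppress=True)
o=r.get_obs();print(o["clock"],o["ee_pos"],o["eef_rot"],o["joint_positions"])
c=r.calibration("wrist");im=r.camera("wrist");cv2.imwrite("pics/w1.png",im)
json.dump({k:np.array(v).tolist() for k,v in c.items()},open("w1.json","w"))
R=np.array(c["R"]);print(-R.T@np.array(c["t"]),R[2],c["fx"])
for n in["fox","blue_unit_drawer0_handle","loop_tool"]: print(n,r.find_in(n,"wrist"))
E
```

```text
1.1 [ 0.2241 -0.5834  0.2313] [-3.1415  0.0001  0.3668] [ 1.1625  0.4174 -0.0103  1.6136  0.0047  1.1107 -0.053 ]
[ 0.2928 -0.557   0.3738] [-0.2694 -0.1038 -0.9574] 319.32742611390563
fox []
blue_unit_drawer0_handle []
loop_tool []
```

View pics/w1.png

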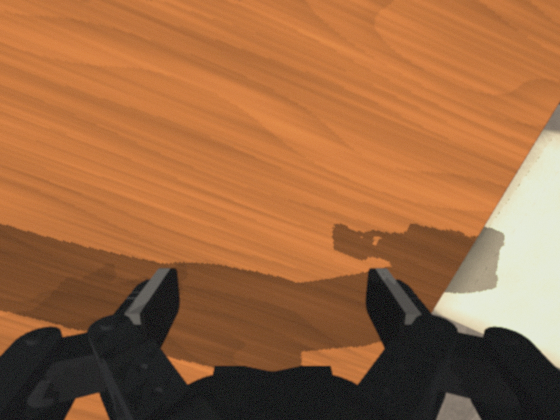

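The wrist picture shows only the bare table by the start pose. The moves were refused because every row needs a twist entry. I'll repeat them with twist included.

Request:
move_arm:
  increments:
    - {"linear": [1, 4, 1], "twist": [0, 0, 1.2]}
    - {"linear": [1.5, 4.5, 1], "twist": [0, 0, 1.2]}
    - {"linear": [1.5, 4.5, 1], "twist": [0, 0, 1.2]}
    - {"linear": [1.5, 4.5, 1], "twist": [0, 0, 1.2]}
    - {"linear": [1.5, 4.5, 1], "twist": [0, 0, 1.2]}
    - {"linear": [1.5, 4.5, 1], "twist": [0, 0, 1.2]}
    - {"linear": [1.5, 4.5, 0], "twist": [0, 0, 1.2]}
    - {"linear": [1.5, 4.5, 0], "twist": [0, 0, 1.2]}
    - {"linear": [1.5, 4.5, 0], "twist": [0, 0, 1.2]}
    - {"linear": [1.5, 4.5, 0], "twist": [0, 0, 1.2]}
  fingers: 8.5
  force: 30

```text
clock: 2.3
ee_pos: [0.3693, -0.1365, 0.2916]
eef_rot: [3.141, -0.0, 0.577]
ft_force: [1.6, -0.1, -0.9]
opening: 0.0849
grip_force: 0.0
```

Request:
move_arm:
  increments:
    - {"linear": [1.5, 4.5, 0], "twist": [0, 0, 1.2]}
    - {"linear": [1.5, 4.5, 0], "twist": [0, 0, 1.2]}
    - {"linear": [1.5, 4.5, 0], "twist": [0, 0, 1.2]}
    - {"linear": [1.5, 4.5, 0], "twist": [0, 0, 1.2]}
    - {"linear": [1, 4.5, 0], "twist": [0, 0, 1.2]}
    - {"linear": [0.5, 4.5, 0], "twist": [0, 0, 1.2]}
    - {"linear": [0, 4, 0], "twist": [0, 0, 1.2]}
    - {"linear": [0, 2, 0], "twist": [0, 0, 1.2]}
    - {"linear": [0, 0, 0], "twist": [0, 0, 1.2]}
    - {"linear": [0, 0, 0], "twist": [0, 0, 1.2]}

```text
clock: 3.3
ee_pos: [0.4441, 0.1915, 0.2911]
eef_rot: [-3.141, 0.0, 0.787]
ft_force: [0.3, -1.0, -0.3]
opening: 0.0855
grip_force: 0.0
```

```bash
cat > look.py <<'E'
from h import *
import json,sys
np.set_printoptions(precision=4,suppress=True)
def look(tag,names):
    o=r.get_obs();print(o["clock"],np.array(o["ee_pos"]),np.array(o["eef_rot"]))
    c=r.calibration("wrist");im=r.camera("wrist");cv2.imwrite(f"pics/{tag}.png",im)
    json.dump({k:np.array(v).tolist() for k,v in c.items()},open(tag+".json","w"))
    for n in names: print(n,[(np.round(f["location"],1).tolist(),round(f["confidence"],2)) for f in r.find_in(n,"wrist")[:2]])
look(sys.argv[1],sys.argv[2:])
E
python3 look.py w2 fox blue_unit_drawer0_handle loop_tool
```

```text
3.3 [0.4441 0.1915 0.2911] [-3.1414  0.0003  0.7875]
fox [([286.8, 151.2], 0.88)]
blue_unit_drawer0_handle [([395.5, 78.5], 0.64)]
loop_tool [([170.7, 42.1], 0.92)]
```

View pics/w2.png

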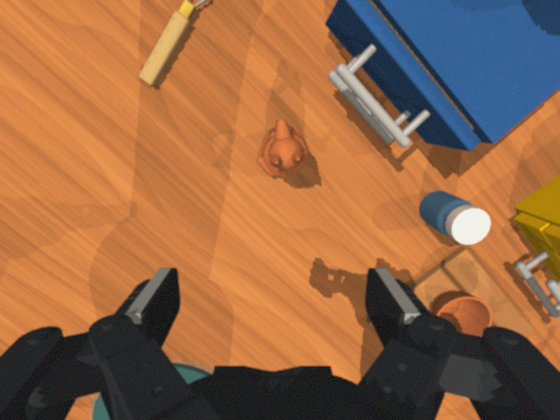

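The wrist view shows the fox's head at ~(285,157) and its muzzle tip at ~(282,121), so the muzzle is aligned with the tool's x. The blue bar runs from ~(335,72) to ~(407,143), and the tool handle end is at ~(150,78).

```bash
python3 - <<'E'
from h import *
import json
np.set_printoptions(precision=4,suppress=True)
c=json.load(open("w2.json"));R=np.array(c["R"]);print("cam",-R.T@np.array(c["t"]))
print("head",at("wrist",(285.5,157),.095,c),"muz tip",at("wrist",(282,122),.077,c),"det mid",at("wrist",(286.8,151.2),.05,c),"base-ish",at("wrist",(284,160),.03,c))
for z in(.091,.03): print(z,"bar",at("wrist",(335,72),z,c),at("wrist",(407,143),z,c))
print("bowl",at("wrist",(466,318),.04,c),"bowltop",at("top",(322.5,258),.059))
print("toolend",at("wrist",(150,78),.006,c),at("wrist",(186,10),.006,c))
im=cv2.imread("pics/w2.png");hsv=cv2.cvtColor(im,cv2.COLOR_BGR2HSV).astype(int)
print(hsv[157,285],hsv[150,220],hsv[175,290])
cv2.imwrite("pics/w2c.png",np.hstack([cv2.resize(im[100:200,235:335],None,fx=4,fy=4,interpolation=cv2.INTER_CUBIC),cv2.resize(im[30:180,320:470],(400,400),interpolation=cv2.INTER_CUBIC)]))
E
```

```text
cam [0.4961 0.2437 0.4336]
head [0.4774 0.205  0.095 ] muz tip [0.4997 0.2323 0.077 ] det mid [0.4807 0.2037 0.05  ] base-ish [0.4698 0.1962 0.03  ]
0.091 bar [0.57   0.2297 0.091 ] [0.5778 0.1248 0.091 ]
0.03 bar [0.5831 0.2273 0.03  ] [0.5923 0.1037 0.03  ]
bowl [ 0.4977 -0.1471  0.04  ] bowltop [ 0.488  -0.1333  0.059 ]
toolend [0.4212 0.3832 0.006 ] [0.5091 0.3999 0.006 ]
[ 11 176 226] [ 12 165 202] [ 11 165 136]
```

View pics/w2c.png

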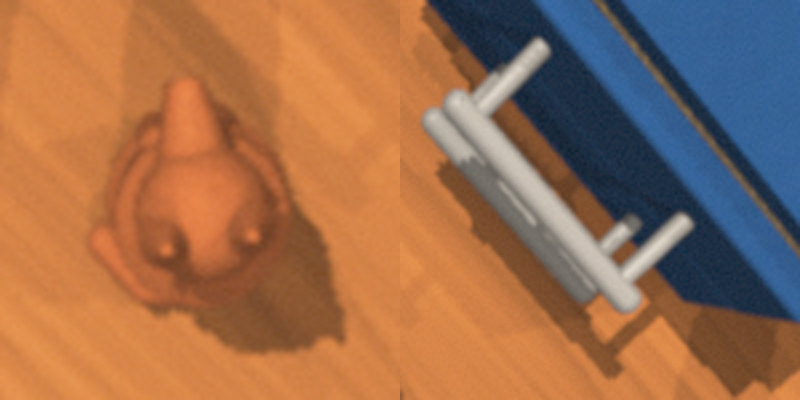

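```bash
python3 - <<'E'
from h import *
import json
np.set_printoptions(precision=4,suppress=True)
c=json.load(open("w2.json"))
h=at("wrist",(287,155),.095,c);b=at("wrist",(285,152.5),.03,c);m=at("wrist",(281,120),.077,c)
print("head",h,"base",b,"muz",m,"yaw",np.degrees(np.arctan2(m[1]-h[1],m[0]-h[0])))
p,q=at("wrist",(340.6,67.5),.092,c),at("wrist",(405.5,142.5),.092,c)
print("bar",p,q,np.linalg.norm(p-q),(p+q)/2,"unit yaw",np.degrees(np.arctan2((p-q)[1],(p-q)[0]))-90)
E
```

```text
head [0.4799 0.2054 0.095 ] base [0.4772 0.202  0.03  ] muz [0.5004 0.2346 0.077 ] yaw 54.93434079400637
bar [0.5764 0.2289 0.092 ] [0.5767 0.1267 0.092 ] 0.10225959729572996 [0.5765 0.1778 0.092 ] unit yaw 0.20565788474033297
```

Request:
move_arm:
  increments:
    - {"linear": [1.7, 0.6, -3.0], "twist": [0, 0, 3]}
    - {"linear": [1.7, 0.6, -3.0], "twist": [0, 0, 3]}
    - {"linear": [0, 0, -4], "twist": [0, 0, 0]}
    - {"linear": [0, 0, -4], "twist": [0, 0, 0]}
    - {"linear": [0, 0, 0], "twist": [0, 0, 0]}

```text
clock: 4.0
ee_pos: [0.4761, 0.2018, 0.1475]
eef_rot: [-3.138, 0.006, 0.889]
ft_force: [-0.8, 0.1, 2.4]
opening: 0.085
grip_force: 0.0
```

```bash
python3 look.py w3 fox; python3 - <<'E'
from h import *
r.camera("top");a=r.find_in("fox","top");r.camera("side");b=r.find_in("fox","side")
print(a[:1],b[:2])
E
```

```text
4.0 [0.4761 0.2018 0.1475] [-3.1376  0.0058  0.8894]
fox [([271.3, 205.6], 0.95)]
[] [{'location': [263.5, 293.6], 'confidence': 0.87}]
```

View pics/w3.png

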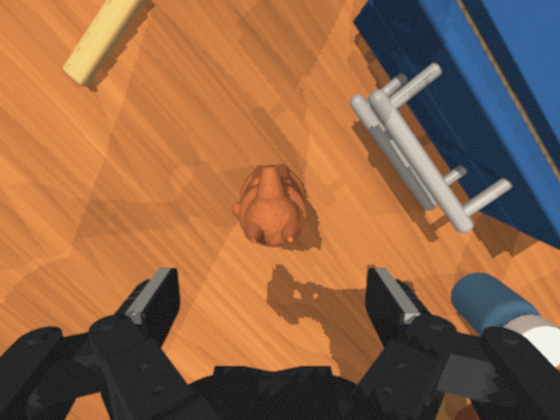

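The fox is now at ~(271,206), with its head at ~(273,222) midway between the fingers (the midline is at column ~272).

```bash
python3 - <<'E'
from h import *
import json
np.set_printoptions(precision=4,suppress=True)
c=json.load(open("w3.json"))
print("head",at("wrist",(272,219),.093,c),"muz",at("wrist",(267,167),.077,c),"ears",at("wrist",(265,241),.107,c),at("wrist",(290,239),.107,c),"side base edges",at("wrist",(238,207),.02,c),at("wrist",(306,200),.02,c))
for p in([.478,.2035,.095],[.478,.2035,.02],[.478,.2035,.107]): print(proj("wrist",p,c))
E
```

```text
head [0.4821 0.2097 0.093 ] muz [0.4992 0.2361 0.077 ] ears [0.4727 0.2049 0.107 ] [0.4855 0.1963 0.107 ] side base edges [0.4506 0.2188 0.02  ] [0.5008 0.1862 0.02  ]
[273.131  230.8733]
[273.2002 201.0223]
[273.1152 237.6792]
```

Request:
move_arm:
  increments:
    - {"linear": [0.2, 0.2, -3], "twist": [0, 0, 2]}
    - {"linear": [0, 0, -3], "twist": [0, 0, 1]}
    - {"linear": [0, 0, -2], "twist": [0, 0, 0]}
    - {"linear": [0, 0, -1], "twist": [0, 0, 0]}
    - {"linear": [0, 0, 0], "twist": [0, 0, 0]}
    - {"linear": [0, 0, 0], "twist": [0, 0, 0]}

```text
clock: 4.9
ee_pos: [0.4808, 0.2059, 0.0625]
eef_rot: [3.141, -0.001, 0.943]
ft_force: [0.4, -0.5, 0.2]
opening: 0.0852
grip_force: 0.0
```

Request:
move_arm:
  increments:
    - {"linear": [-0.2, -0.1, -0.8], "twist": [0, 0, 0]}
    - {"linear": [0, 0, -0.8], "twist": [0, 0, 0]}
    - {"linear": [0, 0, -0.4], "twist": [0, 0, 0]}
    - {"linear": [0, 0, 0], "twist": [0, 0, 0]}

```text
clock: 5.3
ee_pos: [0.4779, 0.2045, 0.0407]
eef_rot: [-3.141, 0.001, 0.943]
ft_force: [0.3, 1.1, 0.4]
opening: 0.085
grip_force: 0.0
```

Request:
move_arm:
  increments:
    - {"linear": [0, 0, 0], "twist": [0, 0, 0]}
    - {"linear": [0, 0, 0], "twist": [0, 0, 0]}
    - {"linear": [0, 0, 0], "twist": [0, 0, 0]}
    - {"linear": [0, 0, 0], "twist": [0, 0, 0]}
    - {"linear": [0, 0, 0], "twist": [0, 0, 0]}
    - {"linear": [0, 0, 0], "twist": [0, 0, 0]}
  fingers: 4.0
  force: 35

```text
clock: 5.9
ee_pos: [0.4782, 0.2047, 0.0418]
eef_rot: [3.141, -0.0, 0.943]
ft_force: [-1.9, -0.2, 8.3]
opening: 0.0506
grip_force: 34.9
```

Request:
move_arm:
  increments:
    - {"linear": [0, 0, 1], "twist": [0, 0, 0]}
    - {"linear": [0, 0, 2], "twist": [0, 0, 0]}
    - {"linear": [0, 0, 3], "twist": [0, 0, 0]}
    - {"linear": [0, 0, 3], "twist": [0, 0, 0]}
    - {"linear": [0, 0, 0], "twist": [0, 0, 0]}

```text
clock: 6.4
ee_pos: [0.4796, 0.2055, 0.1351]
eef_rot: [3.138, -0.004, 0.943]
ft_force: [1.2, 0.3, -1.6]
opening: 0.0502
grip_force: 37.1
```

```bash
python3 look.py w4 fox; python3 - <<'E'
from h import *
im=r.camera("side");w=cv2.imread("pics/w4.png")
cv2.imwrite("pics/s4.png",np.hstack([cv2.resize(im[180:330,180:330],(400,400),interpolation=cv2.INTER_CUBIC),cv2.resize(w,(400,400))]))
E
```

```text
6.4 [0.4796 0.2055 0.1351] [ 3.1385 -0.004   0.9428]
fox [([274.9, 288.2], 0.95)]
```

View pics/s4.png

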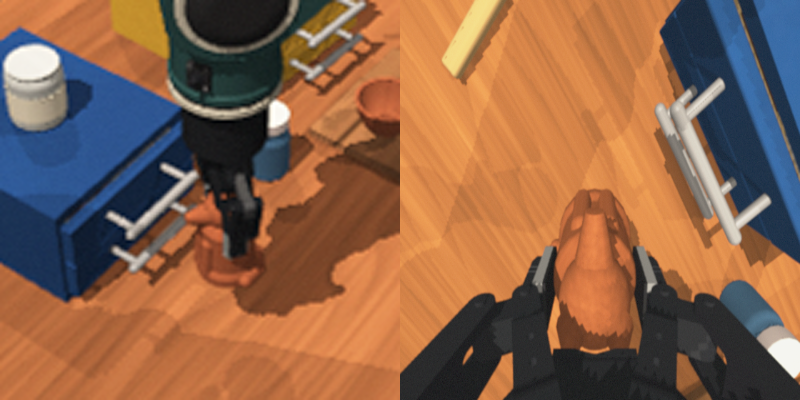

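The fox is held upright and clear of the table. The side crop shows it hanging straight between the fingers. Next I carry it to the board.

Request:
move_arm:
  increments:
    - {"linear": [0, -1, 2.5], "twist": [0, 0, 3]}
    - {"linear": [0, -3, 2], "twist": [0, 0, 3]}
    - {"linear": [0, -4, 1], "twist": [0, 0, 3]}
    - {"linear": [0, -4, 0], "twist": [0, 0, 3]}
    - {"linear": [0, -4, 0], "twist": [0, 0, 3]}
    - {"linear": [0, -4, 0], "twist": [0, 0, 3]}
    - {"linear": [-0.3, -4, 0], "twist": [0, 0, 3]}
    - {"linear": [-0.3, -4, 0], "twist": [0, 0, 3]}
    - {"linear": [-0.3, -4, 0], "twist": [0, 0, 3]}
    - {"linear": [-0.3, -4, 0], "twist": [0, 0, 3]}

```text
clock: 7.55
ee_pos: [0.4653, -0.1569, 0.1854]
eef_rot: [-3.14, -0.0, 1.469]
ft_force: [0.7, -0.0, -1.6]
opening: 0.0504
grip_force: 37.4
```

Request:
move_arm:
  increments:
    - {"linear": [0, -3, 0], "twist": [0, 0, 3]}
    - {"linear": [0, -2, 0], "twist": [0, 0, 3]}
    - {"linear": [0, -1, 0], "twist": [0, 0, 0]}
    - {"linear": [0, 0, 0], "twist": [0, 0, 0]}

```text
clock: 7.95
ee_pos: [0.4657, -0.2159, 0.1855]
eef_rot: [-3.14, -0.001, 1.568]
ft_force: [0.4, -0.3, -2.2]
opening: 0.0505
grip_force: 37.4
```

```bash
python3 look.py w5 bowl fox ware_board; python3 - <<'E'
from h import *
import json
c=json.load(open("w5.json"));w=cv2.imread("pics/w5.png")
for p in([.55,-.13,.014],[.46,-.222,.014],[.49,-.133,.059],[.5595,-.0785,.014],[.5595,-.2685,.014]):
    print(np.round(proj("wrist",p,c)))
E
```

```text
7.95 [ 0.4657 -0.2159  0.1855] [-3.1405 -0.001   1.5681]
bowl [([305.2, 100.2], 0.87), ([499.8, 151.9], 0.22)]
fox [([272.0, 289.7], 0.94)]
ware_board [([256.2, 145.9], 0.9)]
[363. 103.]
[267. 199.]
[302. 105.]
[378.  41.]
[361. 241.]
```

View pics/w5.png

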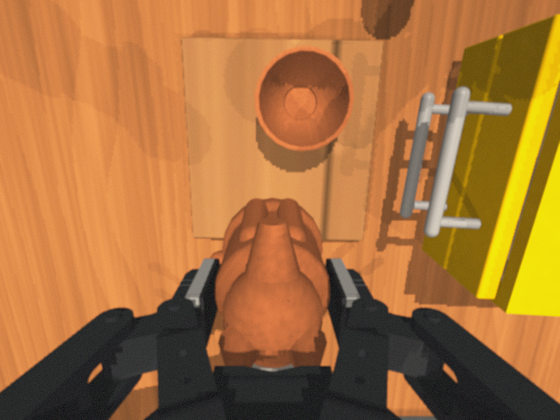

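The board's far edge is at row ~40 and its near edge at row ~240, which matches the predicted pose. The bowl is at ~(304,100), well clear of the fox. Next I lower the fox.

Request:
move_arm:
  increments:
    - {"linear": [0, -0.4, -3], "twist": [0, 0, 0]}
    - {"linear": [0, 0, -4], "twist": [0, 0, 0]}
    - {"linear": [0, 0, -3], "twist": [0, 0, 0]}
    - {"linear": [0, 0, -1.5], "twist": [0, 0, 0]}
    - {"linear": [0, 0, -0.5], "twist": [0, 0, 0]}
    - {"linear": [0, 0, 0], "twist": [0, 0, 0]}
    - {"linear": [0, 0, 0], "twist": [0, 0, 0]}

```text
clock: 8.85
ee_pos: [0.4669, -0.2195, 0.0675]
eef_rot: [3.14, 0.001, 1.571]
ft_force: [0.0, 0.2, -1.1]
opening: 0.0505
grip_force: 37.4
```

Request:
move_arm:
  increments:
    - {"linear": [0, 0, -0.5], "twist": [0, 0, 0]}
    - {"linear": [0, 0, -0.3], "twist": [0, 0, 0]}
    - {"linear": [0, 0, -0.1], "twist": [0, 0, 0]}
    - {"linear": [0, 0, -0.1], "twist": [0, 0, 0]}
    - {"linear": [0, 0, 0], "twist": [0, 0, 0]}

```text
clock: 9.35
ee_pos: [0.4661, -0.2194, 0.0562]
eef_rot: [-3.141, 0.0, 1.571]
ft_force: [-0.2, 0.4, -1.1]
opening: 0.0506
grip_force: 37.5
```

Request:
move_arm:
  increments:
    - {"linear": [0, 0, -0.1], "twist": [0, 0, 0]}
    - {"linear": [0, 0, 0], "twist": [0, 0, 0]}
    - {"linear": [0, 0, 0], "twist": [0, 0, 0]}

```text
clock: 9.65
ee_pos: [0.4663, -0.2195, 0.0558]
eef_rot: [3.142, 0.001, 1.571]
ft_force: [-4.6, 1.5, 12.0]
opening: 0.0505
grip_force: 38.6
```

Request:
move_arm:
  increments:
    - {"linear": [0, 0, 0], "twist": [0, 0, 0]}
    - {"linear": [0, 0, 0], "twist": [0, 0, 0]}
    - {"linear": [0, 0, 0], "twist": [0, 0, 0]}
    - {"linear": [0, 0, 0], "twist": [0, 0, 0]}
    - {"linear": [0, 0, 0], "twist": [0, 0, 0]}
    - {"linear": [0, 0, 0], "twist": [0, 0, 0]}
  fingers: 8.5

```text
clock: 10.25
ee_pos: [0.4661, -0.2194, 0.0552]
eef_rot: [-3.142, 0.0, 1.571]
ft_force: [-0.2, 0.4, 0.2]
opening: 0.0851
grip_force: 0.0
```

Request:
move_arm:
  increments:
    - {"linear": [0, 0, 1], "twist": [0, 0, 0]}
    - {"linear": [0, 0, 3], "twist": [0, 0, 0]}
    - {"linear": [0, 0, 4], "twist": [0, 0, 0]}
    - {"linear": [0, 0, 4], "twist": [0, 0, 0]}
    - {"linear": [0, 1, 2], "twist": [0, 0, 0]}
    - {"linear": [0, 3, 0], "twist": [0, 0, 0]}
    - {"linear": [0, 0, 0], "twist": [0, 0, 0]}

```text
clock: 10.95
ee_pos: [0.4665, -0.1763, 0.1967]
eef_rot: [3.14, 0.001, 1.575]
ft_force: [0.2, -0.3, -0.0]
opening: 0.085
grip_force: 0.0
```

```bash
python3 look.py w6 bowl fox; python3 - <<'E'
from h import *
import json
np.set_printoptions(precision=4,suppress=True)
im=r.camera("side");w=cv2.imread("pics/w6.png")
print([(f["location"],f["confidence"]) for f in r.find_in("fox","side")[:2]], proj("side",(.466,-.22,.065)))
c=json.load(open("w6.json"))
for p in([.466,-.22,.105],[.466,-.22,.03],[.49,-.133,.059]): print(proj("wrist",p,c))
cv2.imwrite("pics/s6.png",np.hstack([cv2.resize(im[140:290,260:410],(400,400),interpolation=cv2.INTER_CUBIC),cv2.resize(w,(400,400))]))
E
```

```text
10.95 [ 0.4665 -0.1763  0.1967] [3.1403 0.0008 1.5747]
bowl [([300.1, 150.3], 0.59)]
fox [([273.9, 243.0], 0.96)]
[([346.9, 206.2], 0.87)] [347.0056 202.6981]
[271.1977 268.0685]
[271.3228 235.0736]
[299.1853 153.0407]
```

View pics/s6.png

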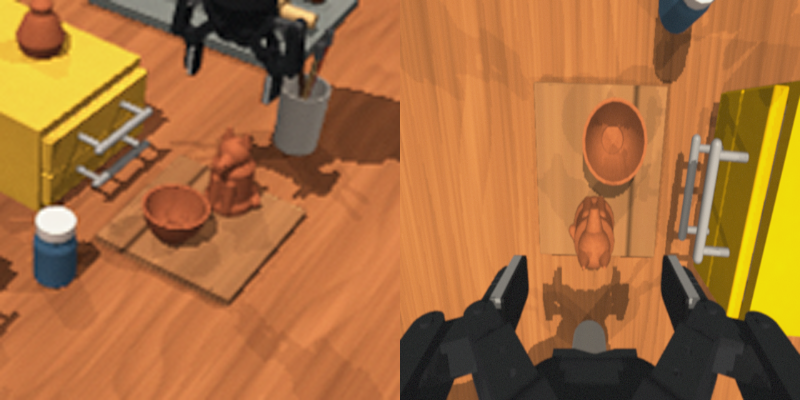

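The fox stands upright on the board beside the bowl, and the crops agree with the expected pixels. My picture budget is now used up, so from here I use numbers only. Next is the blue handle.

Request:
move_arm:
  increments:
    - {"linear": [0.5, 2, 1], "twist": [0, 0, 0]}
    - {"linear": [1, 4, 1], "twist": [0, 0, 0]}
    - {"linear": [1.3, 4, 0.5], "twist": [0, 0, 0]}
    - {"linear": [1.4, 4, 0], "twist": [0, 0, 0]}
    - {"linear": [1.4, 4, 0], "twist": [0, 0, 0]}
    - {"linear": [1.4, 4, 0], "twist": [0, 0, 0]}
    - {"linear": [1.4, 4, 0], "twist": [0, 0, 0]}
    - {"linear": [1.3, 3.5, 0], "twist": [0, 0, 0]}
    - {"linear": [1.2, 2.5, 0], "twist": [0, 0, 0]}
    - {"linear": [0, 0, 0], "twist": [0, 0, 0]}
  fingers: 3.2

```text
clock: 12.2
ee_pos: [0.5756, 0.1441, 0.2199]
eef_rot: [-3.141, -0.002, 1.575]
ft_force: [-0.6, -1.7, 0.6]
opening: 0.032
grip_force: 0.0
```

```bash
python3 look.py w7 blue_unit_drawer0_handle loop_tool; cat > bar.py <<'E'
from h import *
import json,sys
np.set_printoptions(precision=4,suppress=True)
def bar(tag,guess,z=.0925):
    c=json.load(open(tag+".json"));im=cv2.imread(f"pics/{tag}.png");hsv=cv2.cvtColor(im,cv2.COLOR_BGR2HSV)
    g=np.array(guess);print("guess px",proj("wrist",g,c))
    m=((hsv[...,1]<50)&(hsv[...,2]>120)).astype(np.uint8)*255
    # rectify to the metric plane z: 1 px = 0.5 mm, window around the guess; rows = -x, cols = -y
    yy,xx=np.mgrid[0:240,0:320];P=np.stack([g[0]+(120-yy)*.0005,g[1]+(160-xx)*.0005,np.full(yy.shape,z)],-1)
    q=P@np.array(c["R"]).T+np.array(c["t"]);u=(c["fx"]*q[...,0]/q[...,2]+c["cx"]).astype(np.float32);v=(c["fy"]*q[...,1]/q[...,2]+c["cy"]).astype(np.float32)
    w=cv2.remap(m,u,v,cv2.INTER_LINEAR)>127
    for r0 in range(0,240,8): print("x=%.4f"%(g[0]+(120-r0)*.0005),"".join("#" if a else "." for a in w[r0,::4]))
bar(sys.argv[1],[float(a) for a in sys.argv[2:5]])
E
python3 bar.py w7 .5765 .178 .091
```

```text
12.2 [0.5756 0.1441 0.2199] [-3.1408 -0.0021  1.5747]
blue_unit_drawer0_handle [([320.4, 146.2], 0.88)]
loop_tool []
guess px [273.5047 165.8024]
x=0.6365 ................................................................................
x=0.6325 ................................................................................
x=0.6285 ................................................................................
x=0.6245 ................................................................................
x=0.6205 ................................................................................
x=0.6165 ................................................................................
x=0.6125 ................................................................................
x=0.6085 .................####.......................................####................
x=0.6045 .................####..................................##...####................
x=0.6005 ..................###.................................###...####................
x=0.5965 ..................###........................
[... 1045 characters left out ...]
......................................................................
x=0.5445 ................................................................................
x=0.5405 ................................................................................
x=0.5365 ................................................................................
x=0.5325 ................................................................................
x=0.5285 ................................................................................
x=0.5245 ................................................................................
x=0.5205 ................................................................................
```

```bash
cat > bar2.py <<'E'
from h import *
import json,sys
np.set_printoptions(precision=4,suppress=True)
tag=sys.argv[1];g=np.array([float(a) for a in sys.argv[2:4]]);z=.092;s=.00025
c=json.load(open(tag+".json"));im=cv2.imread(f"pics/{tag}.png")
yy,xx=np.mgrid[0:400,0:480];P=np.stack([g[0]+.06-yy*s,g[1]+.06-xx*s,np.full(yy.shape,z)],-1)
q=P@np.array(c["R"]).T+np.array(c["t"]);u=(c["fx"]*q[...,0]/q[...,2]+c["cx"]).astype(np.float32);v=(c["fy"]*q[...,1]/q[...,2]+c["cy"]).astype(np.float32)
w=cv2.cvtColor(cv2.remap(im,u,v,cv2.INTER_CUBIC),cv2.COLOR_BGR2HSV)
m=(w[...,1]<60)&(w[...,2]>100)
X=P[...,0];Y=P[...,1]
b=np.abs(X-g[0])<.012
ys,lo,hi=[],[],[]
for j in range(0,480,4):
    if abs(Y[0,j]-g[1])>.037: continue
    i=np.flatnonzero(m[:,j]&b[:,j])
    if len(i)>20: ys.append(Y[0,j]);hi.append(X[i[0],j]);lo.append(X[i[-1],j])
for e in(lo,hi):
    k,x0=np.polyfit(np.array(ys)-g[1],e,1);print("edge x at centre %.4f yaw %.2f deg rms %.4f"%(x0,-np.degrees(np.arctan(k)),np.std(np.array(e)-x0-k*(np.array(ys)-g[1]))),len(ys))
for d in(.012,.016,.02,.024):
    i=int((g[0]+.06-(g[0]+d))/s);row=np.flatnonzero(m[i]);
    print("x=+%.3f stems y"%d,[ (round(Y[0,a[0]],4),round(Y[0,a[-1]],4)) for a in np.split(row,np.flatnonzero(np.diff(row)>4)+1) if len(a)>8])
E
python3 bar2.py w7 .576 .177
```

```text
edge x at centre 0.5711 yaw -0.26 deg rms 0.0001 73
edge x at centre 0.5816 yaw 2.40 deg rms 0.0017 73
x=+0.012 stems y [(np.float64(0.2232), np.float64(0.2168)), (np.float64(0.1508), np.float64(0.1452)), (np.float64(0.139), np.float64(0.1317))]
x=+0.016 stems y [(np.float64(0.2232), np.float64(0.2168)), (np.float64(0.1508), np.float64(0.1452)), (np.float64(0.139), np.float64(0.1317))]
x=+0.020 stems y [(np.float64(0.2232), np.float64(0.2168)), (np.float64(0.1508), np.float64(0.1452)), (np.float64(0.139), np.float64(0.1317))]
x=+0.024 stems y [(np.float64(0.2237), np.float64(0.2162)), (np.float64(0.1512), np.float64(0.1448)), (np.float64(0.139), np.float64(0.1312))]
```

Request:
move_arm:
  increments:
    - {"linear": [0.1, 2.4, -3], "twist": [0, 0, 0]}
    - {"linear": [0, 1, -3], "twist": [0, 0, 0]}
    - {"linear": [0, 0, -3], "twist": [0, 0, 0]}
    - {"linear": [0, 0, -2], "twist": [0, 0, 0]}
    - {"linear": [0, 0, -1], "twist": [0, 0, 0]}
    - {"linear": [0, 0, -1], "twist": [0, 0, 0]}
    - {"linear": [0, 0, -0.5], "twist": [0, 0, 0]}
    - {"linear": [0, 0, 0], "twist": [0, 0, 0]}

```text
clock: 13.15
ee_pos: [0.5762, 0.1743, 0.0853]
eef_rot: [-3.142, 0.0, 1.571]
ft_force: [-0.4, 0.2, -0.1]
opening: 0.0316
grip_force: 0.0
```

Request:
move_arm:
  increments:
    - {"linear": [0, 0.3, -0.5], "twist": [0, 0, 0]}
    - {"linear": [0, 0, 0], "twist": [0, 0, 0]}

```text
clock: 13.35
ee_pos: [0.5761, 0.178, 0.0803]
eef_rot: [3.141, -0.0, 1.571]
ft_force: [-0.9, 0.3, 0.9]
opening: 0.032
grip_force: 0.0
```

Request:
move_arm:
  increments:
    - {"linear": [0, 0, 0], "twist": [0, 0, 0]}
    - {"linear": [0, 0, 0], "twist": [0, 0, 0]}
    - {"linear": [0, 0, 0], "twist": [0, 0, 0]}
    - {"linear": [0, 0, 0], "twist": [0, 0, 0]}
  fingers: 0.5
  force: 40

```text
clock: 13.75
ee_pos: [0.5763, 0.1777, 0.0806]
eef_rot: [3.141, -0.0, 1.571]
ft_force: [-0.5, 0.9, 5.7]
opening: 0.0093
grip_force: 39.1
```

Request:
move_arm:
  increments:
    - {"linear": [-1, 0, 0], "twist": [0, 0, 0]}
    - {"linear": [-2, 0, 0], "twist": [0, 0, 0]}
    - {"linear": [-2, 0, 0], "twist": [0, 0, 0]}
    - {"linear": [-2, 0, 0], "twist": [0, 0, 0]}
    - {"linear": [-2, 0, 0], "twist": [0, 0, 0]}
    - {"linear": [-2, 0, 0], "twist": [0, 0, 0]}
    - {"linear": [-2, 0, 0], "twist": [0, 0, 0]}
    - {"linear": [-2, 0, 0], "twist": [0, 0, 0]}
    - {"linear": [-1, 0, 0], "twist": [0, 0, 0]}
    - {"linear": [0, 0, 0], "twist": [0, 0, 0]}

```text
clock: 14.75
ee_pos: [0.415, 0.1768, 0.0806]
eef_rot: [3.141, 0.002, 1.572]
ft_force: [-0.5, -4.2, 6.2]
opening: 0.0093
grip_force: 40.0
```

Request:
move_arm:
  increments:
    - {"linear": [-0.8, -0.05, 0], "twist": [0, 0, 0]}
    - {"linear": [-0.4, 0, 0], "twist": [0, 0, 0]}
    - {"linear": [-0.3, 0, 0], "twist": [0, 0, 0]}
    - {"linear": [-0.3, 0, 0], "twist": [0, 0, 0]}
    - {"linear": [-0.3, 0, 0], "twist": [0, 0, 0]}
    - {"linear": [0, 0, 0], "twist": [0, 0, 0]}
    - {"linear": [0, 0, 0], "twist": [0, 0, 0]}

```text
clock: 15.45
ee_pos: [0.3948, 0.1768, 0.0805]
eef_rot: [3.141, 0.001, 1.571]
ft_force: [-1.0, -3.7, 11.3]
opening: 0.009
grip_force: 40.6
```

Request:
move_arm:
  increments:
    - {"linear": [-0.2, 0, 0], "twist": [0, 0, 0]}
    - {"linear": [-0.2, 0, 0], "twist": [0, 0, 0]}
    - {"linear": [-0.1, 0, 0], "twist": [0, 0, 0]}
    - {"linear": [0, 0, 0], "twist": [0, 0, 0]}

```text
clock: 15.85
ee_pos: [0.3917, 0.1767, 0.0807]
eef_rot: [3.138, -0.0, 1.57]
ft_force: [15.7, -3.7, -5.6]
opening: 0.0093
grip_force: 39.2
```

Request:
move_arm:
  increments:
    - {"linear": [0, 0, 0], "twist": [0, 0, 0]}
    - {"linear": [0, 0, 0], "twist": [0, 0, 0]}
    - {"linear": [0, 0, 0], "twist": [0, 0, 0]}
    - {"linear": [0, 0, 1], "twist": [0, 0, 0]}
    - {"linear": [0, 0, 3], "twist": [0, 0, 0]}
    - {"linear": [0, 0, 4], "twist": [0, 0, 0]}
    - {"linear": [0.4, 1, 4], "twist": [0, 0, 8]}
    - {"linear": [0.8, 2, 3], "twist": [0, 0, 8]}
    - {"linear": [0.8, 2.2, 1], "twist": [0, 0, 8]}
    - {"linear": [0.8, 2.2, 0], "twist": [0, 0, 8]}
  fingers: 3.2

```text
clock: 16.85
ee_pos: [0.419, 0.252, 0.2427]
eef_rot: [3.139, 0.002, 2.134]
ft_force: [0.2, -1.1, -0.3]
opening: 0.032
grip_force: 0.0
```

Request:
move_arm:
  increments:
    - {"linear": [0.8, 2.2, 0], "twist": [0, 0, 8]}
    - {"linear": [0.8, 2.2, 0], "twist": [0, 0, 8]}
    - {"linear": [0.8, 2.2, 0], "twist": [0, 0, 8]}
    - {"linear": [0.8, 2.2, 0], "twist": [0, 0, 8]}
    - {"linear": [0.8, 2.2, 0], "twist": [0, 0, 8]}
    - {"linear": [0.5, 2, 0], "twist": [0, 0, 8]}
    - {"linear": [0, 1, 0], "twist": [0, 0, 8]}
    - {"linear": [0, 0, 0], "twist": [0, 0, 8]}
    - {"linear": [0, 0, 0], "twist": [0, 0, 0]}
  fingers: 5

```text
clock: 17.75
ee_pos: [0.4627, 0.3913, 0.2407]
eef_rot: [3.141, -0.001, -3.033]
ft_force: [-0.2, -0.1, -0.4]
opening: 0.0501
grip_force: 0.0
```

```bash
python3 look.py w8 loop_tool; cat > tool.py <<'E'
from h import *
import json,sys
np.set_printoptions(precision=4,suppress=True)
tag=sys.argv[1];g=np.array([float(a) for a in sys.argv[2:4]]);z=float(sys.argv[4]);s=.0005
c=json.load(open(tag+".json"));im=cv2.imread(f"pics/{tag}.png")
yy,xx=np.mgrid[0:400,0:240];P=np.stack([g[0]+.1-yy*s,g[1]+.06-xx*s,np.full(yy.shape,z)],-1)
q=P@np.array(c["R"]).T+np.array(c["t"]);u=(c["fx"]*q[...,0]/q[...,2]+c["cx"]).astype(np.float32);v=(c["fy"]*q[...,1]/q[...,2]+c["cy"]).astype(np.float32)
w=cv2.cvtColor(cv2.remap(im,u,v,cv2.INTER_CUBIC),cv2.COLOR_BGR2HSV).astype(int)
print("px of guess",proj("wrist",(*g,z),c))
for i in range(0,400,20): print("x=%.3f"%P[i,0,0]," ".join("%d/%d/%d"%tuple(w[i,j]) for j in range(0,240,20)))
E
python3 tool.py w8 .475 .39 .012
```

```text
17.75 [0.4627 0.3913 0.2407] [ 3.1412 -0.0009 -3.0329]
loop_tool [([278.1, 186.0], 0.95)]
px of guess [270.1146 192.1678]
x=0.575 13/167/222 13/169/222 13/168/224 13/169/223 13/169/223 13/167/225 14/171/225 13/167/224 13/167/212 13/170/213 13/175/211 12/169/214
x=0.565 12/169/210 13/172/206 12/170/205 12/168/205 12/168/205 12/170/206 12/169/207 12/170/203 12/164/185 13/165/185 13/166/184 12/164/185
x=0.555 13/170/217 13/170/217 13/165/217 13/166/218 13/170/217 13/172/217 13/167/217 13/167/220 13/171/197 13/168/202 12/170/203 13/168/203
x=0.545 12/169/204 13/170/210 13/169/211 12/168/214 12/106/161 11/152/121 12/170/210 13/169/213 12/167/214 12/165/187 12/169/189 13/169/183
x=0.535 12/168/210 13/167/212 12/167/211 13/170/208 13/171/160 13/170/214 16/36/190 13/170/216 13/174/216 12/171/200 13/167/201 13/173/199
x=0.525 13/168/217 13/168/218 13/170/218 13/170/219 12/65/173 13/168/220 12/156/170 13/169/223 13/167/224 12/168/214 13/171/209 12/167/209
x=0.515 13/164/222 13/168/218 13/165/221 13/170/221 12/166/190 21/171/234 12/167/153 13/166/223 13/168/224 13/168/225 12/169/210 12/169/211

[... 1119 characters left out ...]

x=0.425 13/167/228 14/169/228 13/168/223 13/168/223 13/168/225 13/171/200 22/117/242 21/122/240 13/164/231 14/166/232 14/166/232 13/164/232
x=0.415 13/167/218 13/170/217 13/170/217 13/167/218 13/171/215 13/168/216 19/125/233 17/130/183 12/168/194 13/167/223 13/169/223 13/170/224
x=0.405 12/168/220 13/169/219 13/169/219 13/167/221 13/168/221 13/170/221 13/167/222 13/169/220 13/167/221 13/170/219 13/168/218 13/167/228
x=0.395 13/169/220 13/166/223 13/170/221 13/168/222 13/170/222 13/170/222 12/165/223 13/171/222 13/170/221 13/167/222 13/170/221 13/165/221
x=0.385 14/166/231 14/167/231 14/167/232 14/168/232 14/165/232 14/166/233 14/166/234 14/166/233 14/168/234 14/165/235 14/166/237 14/164/236
```

Wooden pixels are separable (hue ≥17, S < 140), so I fit the handle directly.

```bash
cat >> tool.py <<'E'
E
sed -i '/^for i in range(0,400/d;/^print("px/d' tool.py; cat >> tool.py <<'E'
m=((w[...,0]>=17)&(w[...,1]<140)&(w[...,2]>150)).astype(np.uint8)
n,l,st,_=cv2.connectedComponentsWithStats(cv2.morphologyEx(m,cv2.MORPH_OPEN,np.ones((5,5))))
k=1+np.argmax(st[1:,4]);p=np.argwhere(l==k)[:,::-1].astype(np.float32)
(cx,cy),(a,b),_=rc=cv2.minAreaRect(p);vx,vy,_,_=cv2.fitLine(p,cv2.DIST_HUBER,0,.01,.01).ravel()
d=np.array([-vy,-vx]);d*=np.sign(d[int(abs(d[1])>abs(d[0]))])
print("wood centre",g[0]+.1-cy*s,g[1]+.06-cx*s,"size mm",a*s*1e3,b*s*1e3,"yaw deg",np.degrees(np.arctan2(d[1],d[0])))
E
python3 tool.py w8 .475 .39 .012
```

```text
wood centre 0.45779226684570307 0.3914742202758789 size mm 88.22437286376953 18.8087100982666 yaw deg 8.755262
```

Request:
move_arm:
  increments:
    - {"linear": [0.3, 0.1, -3], "twist": [0, 0, 2.5]}
    - {"linear": [0, 0, -4], "twist": [0, 0, 0]}
    - {"linear": [0, 0, -4], "twist": [0, 0, 0]}
    - {"linear": [0, 0, -4], "twist": [0, 0, 0]}
    - {"linear": [0, 0, -3], "twist": [0, 0, 0]}
    - {"linear": [0, 0, -2], "twist": [0, 0, 0]}
    - {"linear": [0, 0, -1], "twist": [0, 0, 0]}
    - {"linear": [0, 0, 0], "twist": [0, 0, 0]}

```text
clock: 18.65
ee_pos: [0.4662, 0.3919, 0.0301]
eef_rot: [-3.141, -0.0, -2.994]
ft_force: [0.3, 0.3, 0.6]
opening: 0.0504
grip_force: 0.0
```

Request:
move_arm:
  increments:
    - {"linear": [0, 0.1, -1.5], "twist": [0, 0, 0.3]}
    - {"linear": [0, 0, -0.8], "twist": [0, 0, 0]}
    - {"linear": [0, 0, -0.2], "twist": [0, 0, 0]}
    - {"linear": [0, 0, 0], "twist": [0, 0, 0]}

```text
clock: 19.05
ee_pos: [0.4661, 0.3931, 0.0053]
eef_rot: [-3.142, -0.0, -2.988]
ft_force: [0.5, 0.5, 1.4]
opening: 0.0501
grip_force: 0.0
```

Request:
move_arm:
  increments:
    - {"linear": [0, 0, 0], "twist": [0, 0, 0]}
    - {"linear": [0, 0, 0], "twist": [0, 0, 0]}
    - {"linear": [0, 0, 0], "twist": [0, 0, 0]}
    - {"linear": [0, 0, 0], "twist": [0, 0, 0]}
    - {"linear": [0, 0, 0], "twist": [0, 0, 0]}
  fingers: 1.2
  force: 40

```text
clock: 19.55
ee_pos: [0.4663, 0.3933, 0.0059]
eef_rot: [3.141, 0.001, -2.988]
ft_force: [-0.0, -1.7, 5.1]
opening: 0.0186
grip_force: 39.2
```

Request:
move_arm:
  increments:
    - {"linear": [0, 0, 1], "twist": [0, 0, 0]}
    - {"linear": [0, 0, 3], "twist": [0, 0, 0]}
    - {"linear": [0, 0, 4], "twist": [0, 0, 0]}
    - {"linear": [0, 0, 4], "twist": [0, 0, 0]}
    - {"linear": [0.4, -0.8, 4], "twist": [0, 0, -8.2]}
    - {"linear": [0.9, -1.6, 1], "twist": [0, 0, -8.2]}
    - {"linear": [0.9, -1.7, 0], "twist": [0, 0, -8.2]}
    - {"linear": [0.9, -1.7, 0], "twist": [0, 0, -8.2]}
    - {"linear": [0.9, -1.7, 0], "twist": [0, 0, -8.2]}
    - {"linear": [0.9, -1.7, 0], "twist": [0, 0, -8.2]}

```text
clock: 20.55
ee_pos: [0.5153, 0.3005, 0.1761]
eef_rot: [3.141, 0.0, 2.431]
ft_force: [-0.2, -0.4, -0.8]
opening: 0.0185
grip_force: 39.4
```

Request:
move_arm:
  increments:
    - {"linear": [0.9, -1.7, 0], "twist": [0, 0, -8.2]}
    - {"linear": [0.9, -1.7, 0], "twist": [0, 0, -8.2]}
    - {"linear": [0.9, -1.7, 0], "twist": [0, 0, -8.2]}
    - {"linear": [0.9, -1.7, 0], "twist": [0, 0, -8.2]}
    - {"linear": [0.9, -1.7, 0], "twist": [0, 0, -8.2]}
    - {"linear": [0.9, -1.7, 0], "twist": [0, 0, -8.2]}
    - {"linear": [0, 0, 0], "twist": [0, 0, 0]}
    - {"linear": [0, 0, 0], "twist": [0, 0, 0]}

```text
clock: 21.35
ee_pos: [0.569, 0.1993, 0.1758]
eef_rot: [3.141, -0.0, 1.58]
ft_force: [-1.0, 0.3, -1.1]
opening: 0.0182
grip_force: 39.4
```

```bash
python3 look.py w9 loop_tool blue_unit_drawer0_handle; python3 - <<'E'
from h import *
import json
np.set_printoptions(precision=4,suppress=True)
c=json.load(open("w9.json"));im=cv2.imread("pics/w9.png")
# expected compartment corners at wall tops (z=.102) and floor
cv=np.array([.568,.178]);
for dx,dy in((-.045,.079),(.058,.079),(-.045,-.079),(.058,-.079)): print(dx,dy,proj("wrist",(cv[0]+dx,cv[1]+dy,.102),c).round(1),proj("wrist",(cv[0]+dx,cv[1]+dy,.072),c).round(1))
o=r.get_obs();T=np.array(o["ee_pos"]);
print("tool ends px",proj("wrist",T+[0,.0537,0],c).round(),proj("wrist",T+[0,-.0863,0],c).round())
hsv=cv2.cvtColor(im,cv2.COLOR_BGR2HSV)
# profile along y at x=.60, and along x at y=.235 on plane z=.102
for nm,pts in(("alongy x=.605",[(.605,y,.102) for y in np.arange(.085,.28,.005)]),("alongx y=.225",[(x,.225,.102) for x in np.arange(.50,.65,.005)])):
    print(nm)
    for p in pts:
        u,v=proj("wrist",p,c).round().astype(int)
        if 0<=u<560 and 0<=v<420: print(np.round(p[:2],3),(u,v),hsv[v,u],end="; ")
    print()
E
```

```text
21.35 [0.569  0.1993 0.1758] [ 3.1413 -0.0002  1.5797]
loop_tool [([273.8, 255.2], 0.71)]
blue_unit_drawer0_handle [([172.0, 208.3], 0.83)]
-0.045 0.079 [203.5 141.2] [211.7 138.3]
0.058 0.079 [358.8 142.5] [348.4 139.4]
-0.045 -0.079 [214.1 341.7] [219.9 319.1]
0.058 -0.079 [341.8 342.6] [334.8 319.9]
tool ends px [272. 162.] [270. 407.]
alongy x=.605
[0.605 0.085] (np.int64(315), np.int64(357)) [90 16 49]; [0.605 0.09 ] (np.int64(315), np.int64(352)) [160  16  49]; [0.605 0.095] (np.int64(316), np.int64(347)) [113  22  47]; [0.605 0.1  ] (np.int64(316), np.int64(341)) [113  21  49]; [0.605 0.105] (np.int64(316), np.int64(336)) [150  15  51]; [0.605 0.11 ] (np.int64(316), np.int64(331)) [60 10 52]; [0.605 0.115] (np.int64(317), np.int64(325)) [143  28  37]; [0.605 0.12 ] (np.int64(317), np.int64(320)) [120  11  45]; [0.605 0.125] (np.int64(317), np.int64(314)) [90 11 46]; [0.605 0.13 ] (np.int64(318), np.int64(309)) [30  6 44]; [0.605 0.135] (np.int64(318), np.int64(303)) [ 0  0 52]; [0.605 0.14 ] (np.int64(318), np.int64(298)) [90  5 49]; [0.605 0.145] (np.int64(319), np.int64(292)
[... 2742 characters left out ...]
nt64(310), np.int64(189)) [ 21 111 226]; [0.6   0.225] (np.int64(317), np.int64(189)) [ 20 108 228]; [0.605 0.225] (np.int64(324), np.int64(189)) [ 20 109 227]; [0.61  0.225] (np.int64(332), np.int64(189)) [ 20 112 227]; [0.615 0.225] (np.int64(339), np.int64(190)) [ 21 111 230]; [0.62  0.225] (np.int64(346), np.int64(190)) [ 18 112 130]; [0.625 0.225] (np.int64(353), np.int64(190)) [ 17 113 129]; [0.63  0.225] (np.int64(361), np.int64(190)) [110  89  66]; [0.635 0.225] (np.int64(368), np.int64(190)) [106 162 154]; [0.64  0.225] (np.int64(375), np.int64(190)) [107 156 157]; [0.645 0.225] (np.int64(382), np.int64(190)) [106 158 158]; [0.65  0.225] (np.int64(389), np.int64(190)) [106 162 153];
```

Request:
move_arm:
  increments:
    - {"linear": [0, -0.5, -2], "twist": [0, 0, 0]}
    - {"linear": [0, 0, -2.5], "twist": [0, 0, 0]}
    - {"linear": [0, 0, -2], "twist": [0, 0, 0]}
    - {"linear": [0, 0, -1.5], "twist": [0, 0, 0]}
    - {"linear": [0, 0, -0.7], "twist": [0, 0, 0]}
    - {"linear": [0, 0, 0], "twist": [0, 0, 0]}
    - {"linear": [0, 0, 0], "twist": [0, 0, 0]}

```text
clock: 22.2
ee_pos: [0.5694, 0.1945, 0.089]
eef_rot: [3.141, -0.0, 1.578]
ft_force: [0.1, -0.4, -0.2]
opening: 0.0185
grip_force: 39.4
```

Request:
move_arm:
  increments:
    - {"linear": [0, 0, -0.5], "twist": [0, 0, 0]}
    - {"linear": [0, 0, -0.3], "twist": [0, 0, 0]}
    - {"linear": [0, 0, -0.2], "twist": [0, 0, 0]}
    - {"linear": [0, 0, 0], "twist": [0, 0, 0]}
    - {"linear": [0, 0, 0], "twist": [0, 0, 0]}

```text
clock: 22.7
ee_pos: [0.5691, 0.1942, 0.0783]
eef_rot: [-3.142, -0.0, 1.578]
ft_force: [0.9, -0.9, -1.0]
opening: 0.0185
grip_force: 39.4
```

Request:
move_arm:
  increments:
    - {"linear": [0, 0, -0.05], "twist": [0, 0, 0]}
    - {"linear": [0, 0, 0], "twist": [0, 0, 0]}
    - {"linear": [0, 0, 0], "twist": [0, 0, 0]}
    - {"linear": [0, 0, 0], "twist": [0, 0, 0]}
    - {"linear": [0, 0, 0], "twist": [0, 0, 0]}
  fingers: 4.0

```text
clock: 23.2
ee_pos: [0.5692, 0.1941, 0.0778]
eef_rot: [3.142, -0.0, 1.578]
ft_force: [0.7, -0.1, -0.2]
opening: 0.0398
grip_force: 0.0
```

Request:
move_arm:
  increments:
    - {"linear": [0, 0, 0.5], "twist": [0, 0, 0]}
    - {"linear": [0, 0, 1], "twist": [0, 0, 0]}
    - {"linear": [0, 0, 2], "twist": [0, 0, 0]}
    - {"linear": [0, 0, 4], "twist": [0, 0, 0]}
    - {"linear": [0, -2, 4], "twist": [0, 0, 0]}
    - {"linear": [0, -2, 1], "twist": [0, 0, 0]}
    - {"linear": [0, 0, 0], "twist": [0, 0, 0]}

```text
clock: 23.9
ee_pos: [0.5704, 0.1517, 0.2054]
eef_rot: [3.138, 0.001, 1.575]
ft_force: [-0.4, 0.0, -0.8]
opening: 0.04
grip_force: 0.0
```

```bash
python3 look.py w10 loop_tool blue_unit_drawer0_handle; python3 bar2.py w10 .3917 .1767|head -2; python3 - <<'E'
from h import *
import json
np.set_printoptions(precision=4,suppress=True)
c=json.load(open("w10.json"));im=cv2.imread("pics/w10.png")
g=np.array([.568,.178]);z=.084;s=.002
# metric plane map of saturation/hue, to see tool outline against floor
for x in np.arange(.61,.515,-.006):
    row=[]
    for y in np.arange(.265,.085,-.006):
        u,v=proj("wrist",(x,y,z),c).round().astype(int)
        row.append("%3d"%im[v,u].astype(int).dot([-1,0,1]) if 0<=u<560 and 0<=v<420 else "  -")
    print("%.3f"%x," ".join(row))
E
```

```text
23.9 [0.5704 0.1517 0.2054] [3.138  0.001  1.5749]
loop_tool [([272.5, 154.7], 0.75), ([268.7, 331.1], 0.6)]
blue_unit_drawer0_handle [([192.9, 163.0], 0.61)]
edge x at centre 0.3865 yaw 0.38 deg rms 0.0001 73
edge x at centre 0.3982 yaw 0.12 deg rms 0.0001 73
0.610  99  95  60  60  57 100  99 100 102  99  99  95  99  95  99 101 101 100  99  99 101  95  98  95 100 101  97  28   5   4
0.604 100  96  60  58  59 101 100 101 100 101  99  94  98  99 101 101 100 101 101 100  96  93 100  95  99 100  92  72  72  83
0.598 100  94  61  59  59 101 102 101 100 100  99  92  99  97 100  98  97 100  98  98  98  97  97  95 100 100  96  71  69  81
0.592  99  97  64  59  57 102  99 102 102 100  99  95  96  98 100 100 100 100  99  98  99  94  96  94 100 103  95  75  70  76
0.586 104  95  71  66  68  99 100 102 100 100  91  88  93  93  99  99  99  98  93  95  95  89  99  87  99 101  95  71  69  60
0.580 100  98  71  69  65 100 101  99  98  97 101  98 101 103  99 100 101 102  99  99 101  92  33  94  22  83  95  72  71  80
0.574 102  97  72  64 113 114 112 112 114 112 113 114 106 106 109 108 105 107 159 1
[... 476 characters left out ...]
92  93 101 100  99  92  92  95  98  89  90  86  97 102  95  74  70  78
0.544 116  97  70  66  67  98  96  99  98  99 100  94  96  94  97  98  99  92  91  95  95  86  90  85 101  98  93  74  70  74
0.538 113  98  70  67  65  96  96 100 103 100  99  95 101  97 100  99  97  98 101  99 101 100  99  95 100 100  96  73  68  60
0.532 117 101  72  67  68  98 101 101  99  99 102  97  97 102  98  97  98  99 100 100 101 101 100  94 102  99  95  18   3  -2
0.526 113  99  71  67  65 100 102 102 104  98 101 104 101 103  96 101  99  96 102 101  96  93 104 102  89 103 104  15  11   2
0.520 113 101 101 103 100  98 103 101 103 102 102  99  99 102 101 102  94  94 101  96  95  96  96  95  98  98  95  29  13  13
```

The tool lies flat and crosswise, centred at x ≈ 0.569, between the side walls at y ≈ 0.248 and 0.108. The drawer is still at its stop. I'll regrasp the bar and push the drawer home.

Request:
move_arm:
  increments:
    - {"linear": [-2, 0.5, 0], "twist": [0, 0, 0]}
    - {"linear": [-4, 0.5, 0], "twist": [0, 0, 0]}
    - {"linear": [-4, 0.5, 0], "twist": [0, 0, 0]}
    - {"linear": [-4, 0.5, 0], "twist": [0, 0, 0]}
    - {"linear": [-2.8, 0.5, 0], "twist": [0, 0, 0]}
    - {"linear": [-1, 0, -1], "twist": [0, 0, 0]}
    - {"linear": [0, 0, -3], "twist": [0, 0, 0]}
    - {"linear": [0, 0, -3], "twist": [0, 0, 0]}
    - {"linear": [0, 0, -1], "twist": [0, 0, 0]}
    - {"linear": [0, 0, 0], "twist": [0, 0, 0]}
  fingers: 3.2

```text
clock: 25.05
ee_pos: [0.3901, 0.1796, 0.122]
eef_rot: [-3.139, -0.0, 1.58]
ft_force: [0.7, 0.8, 1.3]
opening: 0.0322
grip_force: 0.0
```

Request:
move_arm:
  increments:
    - {"linear": [0.2, -0.2, -1], "twist": [0, 0, 0]}
    - {"linear": [0, 0, -1], "twist": [0, 0, 0]}
    - {"linear": [0, 0, -1], "twist": [0, 0, 0]}
    - {"linear": [0, 0, -0.9], "twist": [0, 0, 0]}
    - {"linear": [0, 0, 0], "twist": [0, 0, 0]}
    - {"linear": [0, 0, 0], "twist": [0, 0, 0]}

```text
clock: 25.65
ee_pos: [0.393, 0.1772, 0.0837]
eef_rot: [-3.141, -0.0, 1.578]
ft_force: [-0.1, 0.6, 0.2]
opening: 0.032
grip_force: 0.0
```

Request:
move_arm:
  increments:
    - {"linear": [0, 0, 0], "twist": [0, 0, 0]}
    - {"linear": [0, 0, 0], "twist": [0, 0, 0]}
    - {"linear": [0, 0, 0], "twist": [0, 0, 0]}
    - {"linear": [0, 0, 0], "twist": [0, 0, 0]}
  fingers: 0.5
  force: 40

```text
clock: 26.05
ee_pos: [0.3934, 0.1772, 0.0841]
eef_rot: [3.141, -0.0, 1.578]
ft_force: [-0.8, 0.1, 7.6]
opening: 0.0093
grip_force: 39.2
```

Request:
move_arm:
  increments:
    - {"linear": [0.5, 0, 0], "twist": [0, 0, 0]}
    - {"linear": [1, 0, 0], "twist": [0, 0, 0]}
    - {"linear": [1.5, 0, 0], "twist": [0, 0, 0]}
    - {"linear": [2, 0, 0], "twist": [0, 0, 0]}
    - {"linear": [2, 0, 0], "twist": [0, 0, 0]}
    - {"linear": [2, 0.1, 0], "twist": [0, 0, 0]}
    - {"linear": [2, 0, 0], "twist": [0, 0, 0]}
    - {"linear": [2, 0, 0], "twist": [0, 0, 0]}
    - {"linear": [2, 0, 0], "twist": [0, 0, 0]}
    - {"linear": [1.5, 0, 0], "twist": [0, 0, 0]}

```text
clock: 27.05
ee_pos: [0.5595, 0.1781, 0.0842]
eef_rot: [3.141, -0.0, 1.578]
ft_force: [-1.5, 0.9, 8.2]
opening: 0.0091
grip_force: 39.6
```

Request:
move_arm:
  increments:
    - {"linear": [0.6, 0, 0], "twist": [0, 0, 0]}
    - {"linear": [0.4, 0, 0], "twist": [0, 0, 0]}
    - {"linear": [0.2, 0, 0], "twist": [0, 0, 0]}
    - {"linear": [0.2, 0, 0], "twist": [0, 0, 0]}
    - {"linear": [0, 0, 0], "twist": [0, 0, 0]}

```text
clock: 27.55
ee_pos: [0.5725, 0.1782, 0.0842]
eef_rot: [3.141, -0.0, 1.578]
ft_force: [1.3, -0.0, 4.5]
opening: 0.0092
grip_force: 39.6
```

Request:
move_arm:
  increments:
    - {"linear": [0.2, 0, 0], "twist": [0, 0, 0]}
    - {"linear": [0.2, 0, 0], "twist": [0, 0, 0]}
    - {"linear": [0.2, 0, 0], "twist": [0, 0, 0]}
    - {"linear": [0, 0, 0], "twist": [0, 0, 0]}

```text
clock: 27.95
ee_pos: [0.577, 0.1782, 0.0841]
eef_rot: [-3.14, 0.001, 1.578]
ft_force: [-10.2, -1.5, 14.4]
opening: 0.009
grip_force: 40.6
```

Request:
move_arm:
  increments:
    - {"linear": [-0.1, 0, 0], "twist": [0, 0, 0]}
    - {"linear": [0, 0, 0], "twist": [0, 0, 0]}
    - {"linear": [0, 0, 0], "twist": [0, 0, 0]}
    - {"linear": [0, 0, 0], "twist": [0, 0, 0]}
    - {"linear": [0, 0, 1], "twist": [0, 0, 0]}
    - {"linear": [0, 0, 3], "twist": [0, 0, 0]}
    - {"linear": [0, 0, 4], "twist": [0, 0, 0]}
    - {"linear": [0, -1, 4], "twist": [0, 0, 0]}
    - {"linear": [0, -2, 2], "twist": [0, 0, 0]}
    - {"linear": [0, 0, 0], "twist": [0, 0, 0]}
  fingers: 3.2

```text
clock: 28.95
ee_pos: [0.5787, 0.1462, 0.2272]
eef_rot: [3.137, 0.001, 1.575]
ft_force: [-0.3, 0.2, 0.0]
opening: 0.0321
grip_force: 0.0
```

```bash
python3 look.py w11 blue_unit_drawer0_handle; python3 bar2.py w11 .5765 .1777|head -2; python3 - <<'E'
from h import *
for c,ns in(("top",["fox","bowl","glaze_jar","brush_pot","bird","slip_tin"]),("side",["fox","bowl","glaze_jar","brush_pot","bird","slip_tin"])):
    r.camera(c)
    for n in ns: print(c,n,[(np.round(f["location"],1).tolist(),round(f["confidence"],2)) for f in r.find_in(n,c)[:2]])
print(r.get_obs()["clock"])
E
```

```text
28.95 [0.5787 0.1462 0.2272] [3.137  0.0006 1.5753]
blue_unit_drawer0_handle [([313.4, 149.5], 0.68)]
edge x at centre 0.5717 yaw -0.16 deg rms 0.0002 73
edge x at centre 0.5822 yaw 2.34 deg rms 0.0016 73
top fox [([353.2, 269.4], 0.61)]
top bowl [([320.1, 255.9], 0.89)]
top glaze_jar [([276.7, 227.4], 0.67), ([421.3, 273.0], 0.62)]
top brush_pot [([419.9, 272.5], 0.86)]
top bird [([363.5, 159.1], 0.92)]
top slip_tin [([277.6, 227.0], 0.34)]
side fox [([344.7, 207.4], 0.56)]
side bowl [([328.2, 219.2], 0.66)]
side glaze_jar [([278.2, 231.0], 0.68)]
side brush_pot [([375.1, 180.0], 0.84)]
side bird [([275.3, 152.6], 0.9)]
side slip_tin [([195.3, 213.4], 0.73), ([301.8, 186.0], 0.23)]
29.75
```

```bash
python3 -c "
from bench import r
print(r.job_done())"
```

```text
the job is handed in; nothing more can be done
None
```

The job is handed in at about 30 s of the 72 s allowed, with no verdict returned: the fox stands upright on the ware board beside the bowl, the loop tool was flat and crosswise in the rear compartment before closing, the blue drawer is home to within about 1 mm of its starting position, and detections put the bystanders where they started.

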